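# Clear the slide tray and pop the touch-latch lid of the globe parts box

### The arm

A 7-joint arm with a two-finger parallel gripper is mounted at the origin on the work surface. World frame = base frame: x ahead of the robot, y to its left, z up, the work surface at z = 0. Lengths are in m, angles in rad, forces in N, time in s.
With the tool pointing down it reaches from about 0.4 to 0.85 m from the base axis. Payload 10.4 kg.
Tool frame: the origin (TCP) lies midway between the tips of the shut fingers; the grasp point (between the pads) lies 19 mm behind it; z points along the fingers, y is the line along which they close (so a half turn about z gives the same grasp; the last joint's range is limited). The gripper opens to 85 mm and grips with 20 to 120 N. Pads are 22 mm wide; open, the fingers measure 114 mm over their backs; the gripper's body (76 mm by 85 mm) begins 54 mm behind the grasp point. The pads swing forward as they close: fully open they stand 13 mm farther back than shut.
Start: joints at [1.224, 0.332, -0.065, 1.46, 0.022, 1.35, -0.088], TCP at [0.199, -0.593, 0.231] pointing down, gripper open.
Joint ranges: [-2.6, 2.6], [-0.5, 2.12], [-1.47, 1.34], [0.16, 2.42], [-1.27, 4.41], [0.06, 2.06], [-2.6, 2.6]. Speed limits (rad/s): [2.22, 2.22, 2.79, 2.79, 3.14, 3.14, 3.14].

### API

Orientations are given as a rotation vector (axis times angle).
In Python, from station import manip gives the robot as it stands. The module is installed in compiled form; this text tells all that it offers.
- The arm moves only by the tool drive_tool, never from a script. Its argument "rows" is a list of rows, each a list of 3 entries, a list of its own where there are three numbers: the closure, from -1 (fully open) to 1 (shut), then the shift along the tool's x, y, z in mm, then the turn, a rotation vector about the tool's x, y, z in rad. A call has 1 to 12 rows; each row shifts and turns the commanded pose from where the row before left it, along the tool's axes as they then stand; what a row does not reach is not made up. A row lasts 1/10 s, in which the tool goes at most 50 mm and 8.59 degrees, less where a joint would pass 70% of its speed; a pose out of reach is approached as far as the arm can. A call with a gripper value outside its range is refused whole. The fingers move at their own pace and stop on an object; "force" is the grip in N (left out, the last holds). Time passes only in rows, so rows that do not move let the fingers close. It gives the time, the measured TCP pose, the force, the opening and the grip force at its end, in the units of the state.
- manip.get_obs(): the state, without advancing time (a new reading comes with each control period).
- manip.grab_frame(name): name is "scene" or "top" or "wrist"; returns a dict with "image" (480x640x3 uint8, blue, green, red), "camera_matrix" (3x3 intrinsics, pixels), "pose" (4x4, takes a point from camera to world coordinates); the wrist camera has in their place "hand_eye" (4x4, takes a point from camera to tool coordinates, whose origin is the TCP and whose axes are the flange's). Camera axes: x right, y up, looking along -z (the intrinsics and any distortion apply to the point x, -y, -z); pixel columns grow to the right and rows downward; lengths in m; the calibration is good to about 2 mm. A picture is of the moment at which its call begins: read the wrist's pose just before it. There is no depth.
- manip.sign_off(): hands the job in; it is judged then, once.
The state is a dict: "t": time; "q": joint angles; "qvel": joint speeds; "effort": joint torques, N m; "eef_pos": TCP position; "orientation": TCP orientation; "ft_force": force on the tool from outside, world axes, zero at the start; "moment": the same for the moment, N m; "finger_gap": finger opening in m; "gripper_force": force on a finger pad.
Only numpy, scipy, OpenCV 4.12 (cv2) and the standard library are available. Lean on these libraries where they do the work, as an engineer would, in place of code of your own. Each camera call takes 0.05 s, during which the arm holds its last target. There are 200 camera calls.

### The job

The tray of figurines stands over the spring lid of the birch parts box: with closed fingertips push the tray by its brass end plate along the runners, fully to the stop at the other end, so that the lid is uncovered. Then press down on the brass disc of the lid until the touch latch lets go, and draw back so that the spring raises the lid ajar; leave it as the spring leaves it. Only push and press: pick nothing up, keep all the figurines standing on the tray, and leave the lighthouse and the mahogany globe base where they are.

Things in the scene. Friction and masses are not known exactly. Their poses are not given: they have to be found in the camera images.
- console: Fixed birch parts box, 200 (x) by 360 (y) by 70 mm high, on the work surface. Origin: centre of its underside; z up, x away from the robot, y to the left, give or take 0.3 rad of yaw. Two brass runners (8 mm wide, top at z = 80 mm) lie along y on its top at x = +-80. The lid fills x = -65..65, y = 30..160 mm of its top, flush (z = 70 mm).
- tray (a joint): Travel of the grooved birch slide tray along the runners towards the box's -y end, in m: 0 = fully over the lid (+y end), 0.170 = at the stop at the other end, lid uncovered by 30 mm to spare. It starts between 0 and 0.025. It slides with about 1.5 to 2.5 N and stays where it is left; it cannot be lifted.
- tray_plate (a point): Centre of the outer (+y in the box's frame) face of the upright brass end plate at the tray's +y end: 90 mm wide (along x), 6 mm thick, top 18 mm above and foot 24 mm below this point. It lies at box x = 0, y = 170 mm minus the tray's travel, z = 109 mm. Push it towards the box's -y. Nothing stands beside the box on this side.
- tray_floor (a point): Centre of the tray's floor, upper face (z = 86 mm). The tray is 180 (x) by 150 mm (y, +-75 from here), with an 8 mm high rim round the floor. Axes parallel to the box's.
- lid (a joint): Angle of the 130 x 130 x 8 mm spring lid, rad: 0 = latched, flush; positive = open; inner stop -0.045. Hinged on its far edge (box x = 65 mm), the near edge rises. Touch latch: pressing the disc down 3 mm (3 to 4 N; stop at 4.5 mm) frees the catch for good; let go and the spring raises the lid to about 0.38 rad (disc 40 mm up) in 1 to 2 s. It does not latch again.
- lid_press (a point): Centre of the upper face of the brass disc (30 mm across) on the lid, where to press down: 27 mm inside the lid's near (-x) edge, at box x = -38, y = 95, z = 70 mm with the lid shut; it is under the tray at the start.
- skater_center (a point): Centre (32 mm up) of the loose silver metal skater figurine, 64 mm tall on a 38 mm round foot, standing on the tray. z axis up.
- cone_a_center (a point): Centre (27 mm up) of a loose green glass pine cone, 55 mm tall, about 39 mm across, standing on the tray. z axis up.
- cone_b_center (a point): Centre (27 mm up) of the other, equal, green glass pine cone, standing on the tray. z axis up.
- lighthouse_center (a point): Centre (65 mm up) of the loose white and blue ceramic lighthouse, 131 mm tall, 68 mm across the foot, standing on the work surface past the box's -y end.
- globe_base_center (a point): Centre (21 mm up) of the loose round mahogany globe base, 90 mm across, 42 mm high, standing on the work surface beyond the box's far (+x) side.

How it is judged:
By the outcome, as a careful person would: the job done as asked, in the order asked, and still so for the second after the job is handed in, with the robot touching nothing.
It also fails if it takes over 42 s, if anything falls off the work surface, if the arm or the gripper's body presses on something with over 40 N, if the wrist force passes 120 N, or if a joint passes its speed limit or range.

## Working session

There is one attempt and no reset: what is moved stays moved. The work goes in short steps, Python scripts to look and compute and a tool call to move; the robot and the scene stay as the last step left them, time stands still between calls to the robot, and variables do not carry over. Pictures are saved under pics/ and viewed, at most 10 in all, crops included, and the job is handed in when it is done.

Besides the shell and the picture viewer there is one more tool, called after "Request:" by a JSON object that holds its "api" and its "payload". drive_tool: Moves the arm, as the interface text tells. Its arguments: {"type":"object","properties":{"rows":{"type":"array","items":{"type":"array"}},"force":{"type":"number"}},"required":["rows"]}

```bash
mkdir -p pics; python3 - <<'E'
from station import manip
import cv2,numpy as np
o=manip.get_obs();print(o['t'],o['eef_pos'],o['orientation'],o['ft_force'],o['finger_gap'])
for n in('top','scene'):
    f=manip.grab_frame(n);cv2.imwrite(f'pics/{n}0.png',f['image']);np.savez(f'pics/{n}0.npz',K=f['camera_matrix'],T=f['pose']);print(f.keys(),f['camera_matrix'].tolist(),f['pose'].round(3).tolist())
E
```

```text
0.0 [ 0.19875907 -0.59215702  0.230546  ] [-3.09914540e+00 -5.06269507e-01  4.28685830e-04] [ 0.34134793 -0.17929789 -0.85745539] 0.08553282459463016
dict_keys(['image', 'camera_matrix', 'pose']) [[530.6713794489659, 0.0, 318.4067314206495], [0.0, 530.6713794489659, 244.11376298929912], [0.0, 0.0, 1.0]] [[-0.015, 0.985, -0.175, 0.491], [-1.0, -0.014, 0.008, -0.039], [0.005, 0.175, 0.985, 0.96], [0.0, 0.0, 0.0, 1.0]]
dict_keys(['image', 'camera_matrix', 'pose']) [[547.6708144994612, 0.0, 320.18006994891385], [0.0, 547.6708144994612, 239.0885015118997], [0.0, 0.0, 1.0]] [[0.039, -0.872, 0.488, 1.112], [0.999, 0.037, -0.013, -0.053], [-0.007, 0.488, 0.873, 0.917], [0.0, 0.0, 0.0, 1.0]]
```

View pics/top0.png

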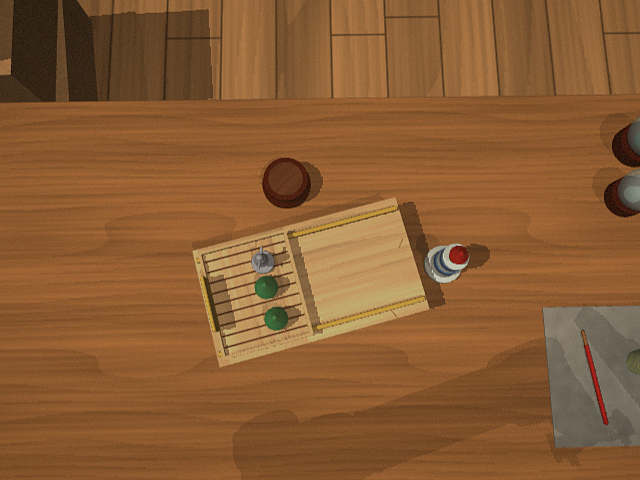

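View pics/scene0.png

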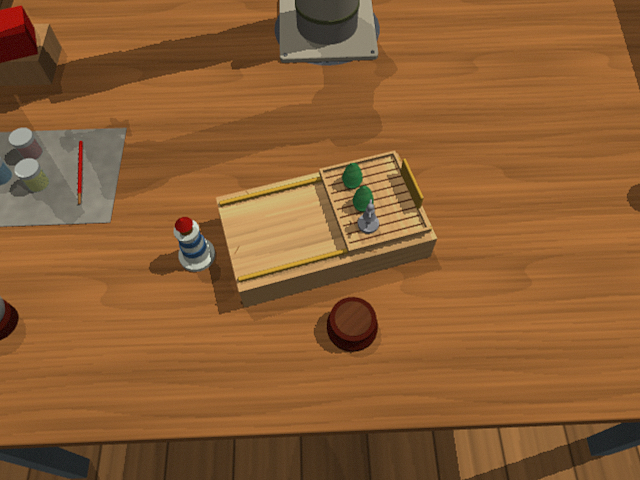

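Top view: the tray, with skater (263,261) and cones (266,287) and (276,318), is at the box's left (+y) end. The brass plate is at about (209,303), the runners' right ends at (397,209) and (427,299), and the lighthouse at (445,263). The scene view agrees.

```bash
cat > h.py <<'E'
import numpy as np
def ray(n,uv,z,d=None):
    d=np.load(f'pics/{n}.npz') if d is None else d
    K,T=d['K'],d['T'];u,v=uv
    r=T[:3,:3]@np.array([(u-K[0,2])/K[0,0],-(v-K[1,2])/K[1,1],-1]);o=T[:3,3]
    return o+r*(z-o[2])/r[2]
E
python3 - <<'E'
from h import *
import cv2
im=cv2.imread('pics/top0.png')
for p in[(396,198),(428,308),(219,366),(193,249)]:print('c',ray('top0',p,.07).round(4))
h=cv2.cvtColor(im,cv2.COLOR_BGR2HSV)
print(h[303,209],h[225,340],h[313,380],h[260,360])
m=cv2.inRange(h,(15,165,80),(32,255,255))
n,l,s,c=cv2.connectedComponentsWithStats(m)
for i in range(1,n):
    if s[i,4]>60:
        r=cv2.minAreaRect(np.argwhere(l==i)[:,::-1].astype(np.float32));b=cv2.boxPoints(r)
        print(s[i],b.round(1).tolist(),[ray('top0',p,.08)[:2].round(4).tolist() for p in b],ray('top0',c[i],.127).round(4))
cv2.imwrite('pics/crop.png',cv2.resize(im[185:380,180:440],None,fx=3,fy=3,interpolation=cv2.INTER_CUBIC))
E
```

```text
c [ 0.7282 -0.1817  0.07  ]
c [ 0.5381 -0.2275  0.07  ]
c [0.4489 0.1195 0.07  ]
c [0.6437 0.167  0.07  ]
[ 19 190 121] [ 17 145  79] [ 18 125 133] [ 16 131 191]
[288 206 109  33 510] [[287.1000061035156, 233.60000610351562], [395.5, 205.0], [396.79998779296875, 209.89999389648438], [288.3999938964844, 238.39999389648438]] [[0.6662, 0.0066], [0.7132, -0.1787], [0.7047, -0.1806], [0.6578, 0.0045]] [ 0.6749 -0.0842  0.127 ]
[200 276  16  56 189] [[199.60000610351562, 276.29998779296875], [202.89999389648438, 275.6000061035156], [215.8000030517578, 330.29998779296875], [212.39999389648438, 331.1000061035156]] [[0.5956, 0.1526], [0.5969, 0.1471], [0.5064, 0.124], [0.5053, 0.1294]] [0.548  0.1287 0.127 ]
[312 296 113  35 506] [[311.5, 326.1000061035156], [423.20001220703125, 295.1000061035156], [424.5, 299.70001220703125], [312.79998779296875, 330.70001220703125]] [[0.5109, -0.0326], [0.559, -0.2185], [0.5513, -0.2202], [0.5034, -0.0346]] [ 0.5286 -0.1208  0.127 ]
```

View pics/crop.png

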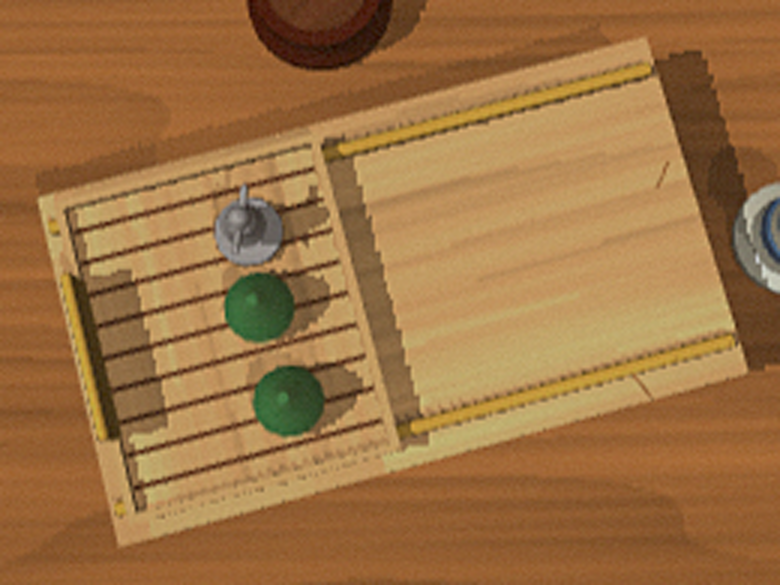

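Crop: the runners and box edges give a yaw of about 0.25 and a box origin near (0.5885, -0.030). The plate's outer face is at box y of about 0.167, with clear approach from the left. I'll move to that side at height, fingers shut.

Request:
{"api": "drive_tool", "payload": {"rows": [[1,[15,-10,0],[0,0,0.074]],[1,[30,-30,0],[0,0,0]],[1,[30,-30,0],[0,0,0]],[1,[30,-30,0],[0,0,0]],[1,[30,-30,0],[0,0,0]],[1,[30,-30,0],[0,0,0]],[1,[30,-30,0],[0,0,0]],[1,[30,-30,0],[0,0,0]],[1,[30,-30,0],[0,0,0]],[1,[30,-30,0],[0,0,0]],[1,[30,-30,0],[0,0,0]],[1,[30,-30,0],[0,0,0]]], "force": 40}}

```text
t: 1.3
eef_pos: [0.4485, -0.1753, 0.2312]
orientation: [3.117, 0.391, -0.0]
ft_force: [0.8, -0.9, 0.2]
finger_gap: 0.0003
gripper_force: 0.0
```

Request:
{"api": "drive_tool", "payload": {"rows": [[1,[17,-32,0],[0,0,0]],[1,[17,-32,0],[0,0,0]],[1,[17,-32,0],[0,0,0]],[1,[17,-32,0],[0,0,0]],[1,[17,-32,0],[0,0,0]],[1,[17,-32,0],[0,0,0]],[1,[17,-32,0],[0,0,0]],[1,[17,-32,0],[0,0,0]],[1,[17,-32,0],[0,0,0]],[1,[17,-32,0],[0,0,0]],[1,[0,0,0],[0,0,0]]]}}

```text
t: 2.4
eef_pos: [0.5329, 0.1806, 0.2309]
orientation: [-3.113, -0.401, 0.001]
ft_force: [-0.5, -0.1, -0.4]
finger_gap: 0.0
gripper_force: 0.0
```

```bash
python3 - <<'E'
from station import manip
import cv2,numpy as np
o=manip.get_obs();f=manip.grab_frame('wrist');cv2.imwrite('pics/w1.png',f['image']);g=manip.grab_frame('scene')
print(o['t'],o['eef_pos'],o['orientation'],f['hand_eye'].round(3).tolist())
cv2.imwrite('pics/s1.png',g['image'])
cv2.imwrite('pics/both.png',np.hstack([cv2.resize(f['image'],(400,300)),cv2.resize(g['image'][100:340,200:520],(400,300))]))
E
```

```text
2.4 [0.53287166 0.1805934  0.23088892] [-3.11296005e+00 -4.01106561e-01  1.11719820e-03] [[-0.0, 0.945, 0.328, 0.084], [1.0, 0.0, 0.001, 0.0], [0.0, 0.328, -0.945, -0.143], [0.0, 0.0, 0.0, 1.0]]
```

View pics/both.png

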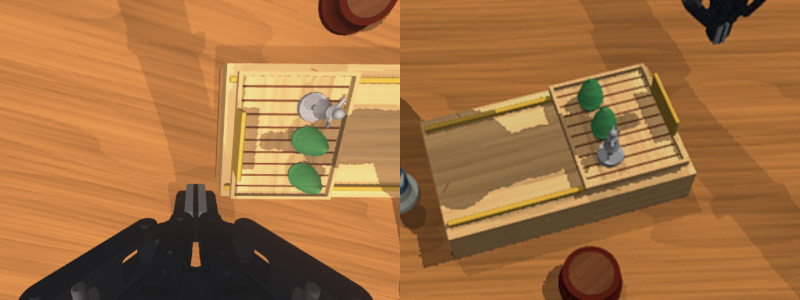

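Wrist view: the fingertip is beyond the plate (plate at about x=239 in the left panel), aligned with the box, and the figurines are standing. I'll descend and approach.

Request:
{"api": "drive_tool", "payload": {"rows": [[1,[1,0,25],[0,0,0]],[1,[1,0,35],[0,0,0]],[1,[0,0,35],[0,0,0]],[1,[0,0,25],[0,0,0]],[1,[0,0,7],[0,0,0]],[1,[0,10,0],[0,0,0]],[1,[0,10,0],[0,0,0]],[1,[0,4,0],[0,0,0]],[1,[0,2,0],[0,0,0]],[1,[0,0,0],[0,0,0]]]}}

```text
t: 3.5
eef_pos: [0.5426, 0.15, 0.105]
orientation: [3.117, 0.39, 0.002]
ft_force: [0.0, -0.5, 0.5]
finger_gap: -0.0003
gripper_force: 0.0
```

Request:
{"api": "drive_tool", "payload": {"rows": [[1,[0,1.5,0],[0,0,0]],[1,[0,1.5,0],[0,0,0]],[1,[0,1.5,0],[0,0,0]],[1,[0,1.5,0],[0,0,0]],[1,[0,1.5,0],[0,0,0]],[1,[0,1.5,0],[0,0,0]],[1,[0,2,0],[0,0,0]],[1,[0,2,0],[0,0,0]],[1,[0,2.5,0],[0,0,0]],[1,[0,2.5,0],[0,0,0]],[1,[0,3,0],[0,0,0]],[1,[0,3,0],[0,0,0]]]}}

```text
t: 4.7
eef_pos: [0.5481, 0.1269, 0.1043]
orientation: [3.117, 0.391, -0.0]
ft_force: [-0.6, 0.9, -0.6]
finger_gap: -0.0
gripper_force: 0.8
```

Request:
{"api": "drive_tool", "payload": {"rows": [[1,[0,3.5,0],[0,0,0]],[1,[0,3.5,0],[0,0,0]],[1,[0,3.5,0],[0,0,0]],[1,[0,3.5,0],[0,0,0]],[1,[0,3.5,0],[0,0,0]],[1,[0,3.5,0],[0,0,0]],[1,[0,3.5,0],[0,0,0]],[1,[0,3.5,0],[0,0,0]],[1,[0,3,0],[0,0,0]],[1,[0,3,0],[0,0,0]],[1,[0,2.5,0],[0,0,0]],[1,[0,2,0],[0,0,0]]]}}

```text
t: 5.9
eef_pos: [0.5576, 0.0896, 0.1043]
orientation: [3.117, 0.391, -0.0]
ft_force: [-0.9, 0.7, -0.2]
finger_gap: 0.0004
gripper_force: 0.8
```

```bash
python3 - <<'E'
from station import manip
import cv2,numpy as np
f=manip.grab_frame('top');g=manip.grab_frame('scene');print(manip.get_obs()['ft_force'])
cv2.imwrite('pics/both2.png',np.hstack([cv2.resize(f['image'][160:400,160:480],(400,300)),cv2.resize(g['image'][100:340,200:520],(400,300))]))
E
```

```text
[-0.75679673  0.02756786 -0.17235873]
```

View pics/both2.png

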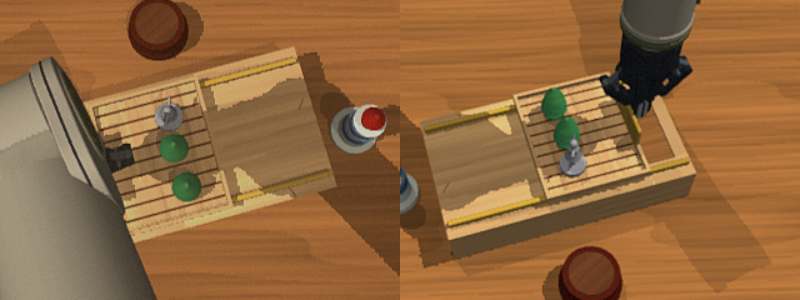

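Both views show the tray sliding with the fingertips on the plate and all figurines standing. I'll keep pushing.

Request:
{"api": "drive_tool", "payload": {"rows": [[1,[0,2,0],[0,0,0]],[1,[0,3,0],[0,0,0]],[1,[0,3.5,0],[0,0,0]],[1,[0,4,0],[0,0,0]],[1,[0,4,0],[0,0,0]],[1,[0,4,0],[0,0,0]],[1,[0,4,0],[0,0,0]],[1,[0,4,0],[0,0,0]],[1,[0,4,0],[0,0,0]],[1,[0,4,0],[0,0,0]],[1,[0,4,0],[0,0,0]],[1,[0,4,0],[0,0,0]]]}}

```text
t: 7.2
eef_pos: [0.5686, 0.0464, 0.1043]
orientation: [3.117, 0.391, 0.0]
ft_force: [-0.6, 1.4, 0.1]
finger_gap: -0.0004
gripper_force: 0.8
```

Request:
{"api": "drive_tool", "payload": {"rows": [[1,[0,4,0],[0,0,0]],[1,[0,4,0],[0,0,0]],[1,[0,4,0],[0,0,0]],[1,[0,4,0],[0,0,0]],[1,[0,4,0],[0,0,0]],[1,[0,4,0],[0,0,0]],[1,[0,4,0],[0,0,0]],[1,[0,4,0],[0,0,0]],[1,[0,4,0],[0,0,0]],[1,[0,4,0],[0,0,0]],[1,[0,3,0],[0,0,0]],[1,[0,2,0],[0,0,0]]]}}

```text
t: 8.4
eef_pos: [0.5797, 0.0028, 0.1043]
orientation: [3.117, 0.391, -0.0]
ft_force: [-0.0, 1.4, 1.5]
finger_gap: -0.0002
gripper_force: 0.8
```

Request:
{"api": "drive_tool", "payload": {"rows": [[1,[0,1.5,0],[0,0,0]],[1,[0,1.5,0],[0,0,0]],[1,[0,1.5,0],[0,0,0]],[1,[0,1.5,0],[0,0,0]],[1,[0,1.5,0],[0,0,0]],[1,[0,1.5,0],[0,0,0]],[1,[0,1.5,0],[0,0,0]],[1,[0,1.5,0],[0,0,0]],[1,[0,1.5,0],[0,0,0]],[1,[0,1.5,0],[0,0,0]],[1,[0,1,0],[0,0,0]]]}}

```text
t: 9.5
eef_pos: [0.5836, -0.0125, 0.1043]
orientation: [3.117, 0.391, 0.0]
ft_force: [-0.3, 1.1, 1.6]
finger_gap: -0.0002
gripper_force: 0.8
```

Request:
{"api": "drive_tool", "payload": {"rows": [[1,[0,1,0],[0,0,0]],[1,[0,1,0],[0,0,0]],[1,[0,1,0],[0,0,0]]]}}

```text
t: 9.8
eef_pos: [0.5844, -0.0153, 0.1043]
orientation: [3.117, 0.391, 0.0]
ft_force: [-0.4, 1.1, 0.8]
finger_gap: 0.0001
gripper_force: 0.8
```

Request:
{"api": "drive_tool", "payload": {"rows": [[1,[0,1,0],[0,0,0]],[1,[0,1,0],[0,0,0]],[1,[0,1,0],[0,0,0]]]}}

```text
t: 10.1
eef_pos: [0.5851, -0.0182, 0.1043]
orientation: [3.117, 0.391, 0.0]
ft_force: [-0.1, 1.1, 0.9]
finger_gap: 0.0002
gripper_force: 0.8
```

Request:
{"api": "drive_tool", "payload": {"rows": [[1,[0,1,0],[0,0,0]],[1,[0,1,0],[0,0,0]]]}}

```text
t: 10.3
eef_pos: [0.5854, -0.0194, 0.1043]
orientation: [-3.116, -0.392, 0.0]
ft_force: [-2.7, 6.1, 3.2]
finger_gap: 0.0002
gripper_force: 3.2
```

Request:
{"api": "drive_tool", "payload": {"rows": [[1,[0,1,0],[0,0,0]],[1,[0,1,0],[0,0,0]]]}}

```text
t: 10.5
eef_pos: [0.5854, -0.0195, 0.1043]
orientation: [-3.114, -0.394, 0.002]
ft_force: [-6.5, 11.1, 5.8]
finger_gap: 0.0
gripper_force: 6.0
```

The tray is at its stop: force rises with no further motion. I'll back off, rise and look at the disc.

Request:
{"api": "drive_tool", "payload": {"rows": [[1,[0,-5,0],[0,0,0]],[1,[0,-10,0],[0,0,0]],[1,[-3,-20,-15],[0,0,0]],[1,[-15,-22,-30],[0,0,0]],[1,[-15,-22,-20],[0,0,0]],[1,[-5,-8,0],[0,0,0]],[1,[0,0,0],[0,0,0]]]}}

```text
t: 11.2
eef_pos: [0.5273, 0.0536, 0.1695]
orientation: [3.116, 0.394, 0.001]
ft_force: [0.1, -0.0, -0.5]
finger_gap: -0.0001
gripper_force: 0.0
```

```bash
python3 - <<'E'
from station import manip
import cv2,numpy as np
from scipy.spatial.transform import Rotation as R
from h import ray
o=manip.get_obs();f=manip.grab_frame('wrist');g=manip.grab_frame('scene');s=manip.grab_frame('top')
B=np.eye(4);B[:3,:3]=R.from_rotvec(o['orientation']).as_matrix();B[:3,3]=o['eef_pos'];T=B@f['hand_eye']
cv2.imwrite('pics/w3.png',f['image']);np.savez('pics/w3.npz',K=f['camera_matrix'],T=T)
print(o['t'],o['eef_pos'],o['orientation'],o['ft_force'])
x=np.array([.9689,.2474]);y=np.array([-.2474,.9689]);e=np.array([.5885,-.0302])-.038*x+.095*y
for n,im,d in(('w',f['image'],dict(K=f['camera_matrix'],T=T)),('s',g['image'],dict(K=g['camera_matrix'],T=g['pose'])),('t',s['image'],dict(K=s['camera_matrix'],T=s['pose']))):
    h=cv2.cvtColor(im,cv2.COLOR_BGR2HSV);m=cv2.inRange(h,(15,165,60),(32,255,255))
    k,l,st,c=cv2.connectedComponentsWithStats(m)
    for i in range(1,k):
        if st[i,4]>40:
            p=ray('',c[i],.07,d)[:2];print(n,st[i],c[i].round(1),p.round(4),'expected',e.round(4))
cv2.imwrite('pics/both3.png',np.hstack([cv2.resize(f['image'],(400,300)),cv2.resize(g['image'][100:340,200:520],(400,300))]))
E
```

```text
11.2 [0.52730484 0.05362528 0.16947286] [3.11554439e+00 3.93628550e-01 1.44782791e-03] [ 0.06139104 -0.01778162 -0.5347903 ]
w [ 188   58  287   15 3973] [330.6  64.7] [0.6456 0.0722] expected [0.5282 0.0524]
w [ 462  126   52  156 4041] [486.9 184. ] [ 0.5998 -0.0556] expected [0.5282 0.0524]
w [ 297  222   42   39 1266] [317.6 241.1] [0.5284 0.0501] expected [0.5282 0.0524]
w [ 213  289  229   12 1935] [326.4 295.7] [0.4857 0.0317] expected [0.5282 0.0524]
s [229  54  20  11  45] [237.5  59.7] [ 0.1839 -0.2025] expected [0.5282 0.0524]
s [ 10 119  21  10  47] [ 20.5 123.7] [ 0.3455 -0.6346] expected [0.5282 0.0524]
s [313 158  87  73 717] [342.2 184.7] [0.5229 0.0055] expected [0.5282 0.0524]
s [358 181  19  15 204] [366.3 187.9] [0.5321 0.0499] expected [0.5282 0.0524]
s [219 198  14   8  67] [225.8 201.7] [ 0.5517 -0.2113] expected [0.5282 0.0524]
s [339 226  93  29 471] [384.5 240.1] [0.645  0.0733] expected [0.5282 0.0524]
s [238 274  16   8  77] [245.2 277.3] [ 0.7074 -0.1713] expected [0.5282 0.0524]
t [384 206  13   7  59] [390.3 208.9] [ 0.709 -0.171] expected [0.5282 0.0524]
t [251 232  47  16 213] [274.1 239.8] [0.6575 0.0293] expected [0.5282 0.0524]
t [303 249  17  55 198] [310.9 275.6] [ 0.5954 -0.0327] expected [0.5282 0.0524]
t [412 296  13   7  54] [417.9 299.2] [ 0.5529 -0.2112] expected [0.5282 0.0524]
t [280 324  43  16 194] [301.1 331.4] [ 0.5027 -0.0152] expected [0.5282 0.0524]
```

View pics/both3.png

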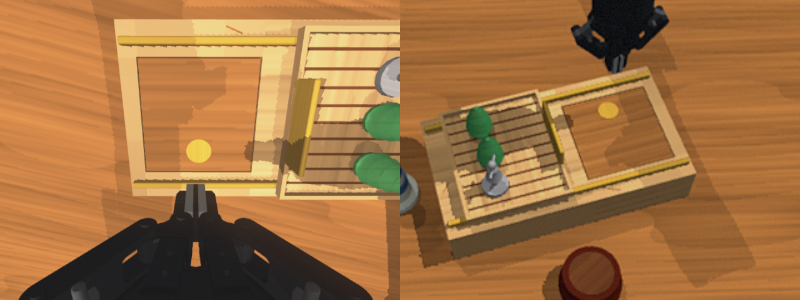

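The lid is fully uncovered. The disc is in the wrist view at pixel (318,241), about (0.529, 0.0505) in the world, and the figurines are standing. I'll lower over it.

Request:
{"api": "drive_tool", "payload": {"rows": [[1,[1,3,20],[0,0,0]],[1,[0,0,30],[0,0,0]],[1,[0,0,25],[0,0,0]],[1,[0,0,12],[0,0,0]],[1,[0,0,5],[0,0,0]],[1,[0,0,2],[0,0,0]],[1,[0,0,1],[0,0,0]],[1,[0,0,1],[0,0,0]]]}}

```text
t: 12.15
eef_pos: [0.5302, 0.0502, 0.0741]
orientation: [3.117, 0.391, 0.002]
ft_force: [0.4, 0.4, 0.9]
finger_gap: -0.0004
gripper_force: 0.0
```

Request:
{"api": "drive_tool", "payload": {"rows": [[1,[0,0,1],[0,0,0]],[1,[0,0,1],[0,0,0]],[1,[0,0,1],[0,0,0]],[1,[0,0,1],[0,0,0]]]}}

```text
t: 12.55
eef_pos: [0.5295, 0.0502, 0.0694]
orientation: [3.117, 0.391, 0.0]
ft_force: [-1.1, -0.3, 2.6]
finger_gap: -0.0001
gripper_force: 1.3
```

Request:
{"api": "drive_tool", "payload": {"rows": [[1,[0,0,1],[0,0,0]],[1,[0,0,1],[0,0,0]]]}}

```text
t: 12.75
eef_pos: [0.5294, 0.0502, 0.0674]
orientation: [3.117, 0.391, -0.0]
ft_force: [-1.3, -0.1, 4.8]
finger_gap: 0.0003
gripper_force: 2.1
```

Request:
{"api": "drive_tool", "payload": {"rows": [[1,[0,0,1],[0,0,0]],[1,[0,0,1],[0,0,0]],[1,[0,0,0],[0,0,0]]]}}

```text
t: 13.05
eef_pos: [0.5294, 0.0502, 0.0656]
orientation: [3.117, 0.391, -0.0]
ft_force: [-4.5, -1.4, 8.4]
finger_gap: 0.0002
gripper_force: 4.3
```

The force jump shows the disc is at its stop. I'll draw straight up and let the spring work.

Request:
{"api": "drive_tool", "payload": {"rows": [[1,[0,0,-8],[0,0,0]],[1,[0,0,-20],[0,0,0]],[1,[0,0,-30],[0,0,0]],[1,[0,0,-35],[0,0,0]],[1,[0,0,-35],[0,0,0]],[1,[0,0,-25],[0,0,0]],[1,[0,0,-10],[0,0,0]],[1,[0,0,0],[0,0,0]],[1,[0,0,0],[0,0,0]],[1,[0,0,0],[0,0,0]],[1,[0,0,0],[0,0,0]],[1,[0,0,0],[0,0,0]]]}}

```text
t: 14.25
eef_pos: [0.5292, 0.0502, 0.2276]
orientation: [-3.117, -0.391, 0.002]
ft_force: [-0.8, -0.3, 0.4]
finger_gap: 0.0003
gripper_force: 0.0
```

Request:
{"api": "drive_tool", "payload": {"rows": [[1,[-5,-10,0],[0,0,0]],[1,[-10,-20,0],[0,0,0]],[1,[-10,-30,0],[0,0,0]],[1,[-5,-30,0],[0,0,0]],[1,[0,-10,0],[0,0,0]],[1,[0,0,0],[0,0,0]],[1,[0,0,0],[0,0,0]],[1,[0,0,0],[0,0,0]],[1,[0,0,0],[0,0,0]],[1,[0,0,0],[0,0,0]],[1,[0,0,0],[0,0,0]],[1,[0,0,0],[0,0,0]]]}}

```text
t: 15.45
eef_pos: [0.4757, 0.1395, 0.2283]
orientation: [3.117, 0.391, -0.0]
ft_force: [0.0, 0.7, -0.3]
finger_gap: 0.0001
gripper_force: 0.0
```

```bash
python3 - <<'E'
from station import manip
import cv2,numpy as np
f=manip.grab_frame('wrist');g=manip.grab_frame('scene');o=manip.get_obs();print(o['t'],o['eef_pos'],o['ft_force'])
cv2.imwrite('pics/both4.png',np.hstack([cv2.resize(f['image'],(400,300)),cv2.resize(g['image'][100:370,140:500],(400,300))]))
E
```

```text
15.55 [0.47569823 0.13965811 0.22827508] [-0.02650233  0.00154573 -0.48599962]
```

View pics/both4.png

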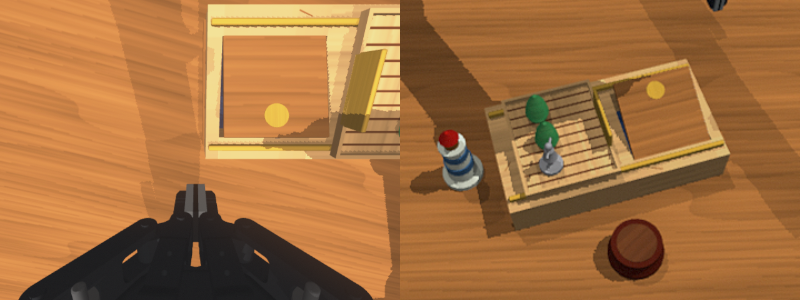

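The lid is ajar: the dark gap shows and the disc is raised. The tray is at its stop, the figurines are standing, and the lighthouse and globe base are in place.

```bash
python3 -c "from station import manip;print(manip.sign_off())"
```

```text
the job is handed in; nothing more can be done
None
```

The job is handed in at about 15.6 s: the tray is pushed to its stop, the lid is unlatched and left ajar by its spring, the figurines are all standing, and the lighthouse and globe base were not touched.

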